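Set the flip stop and bring a stretcher bar up to it

TASK

Set up the stretcher bar for marking: flip the red stop of the measuring board fully down while the wooden bar is still clear of it, then bring the bar flat along the board until its long side lies flush against the fence and its end touches the red stop. Leave the blue stop up, do not disturb the jar, the paint tube or the watercolour tin, and leave the bar lying there.

Things in the scene. Friction and masses are not known exactly. Their poses are not given: they have to be found in the camera images.
- board: Fixed grey measuring board, 140 x 370 x 12 mm, origin under its centre. y runs along it, parallel to the 30 mm aluminium fence; x points to the fence, about away from the robot. Board top z = 12 mm, open edge x = -70; fence face x = +40, back x = +70, top z = 42 mm, full length. A tall wooden disc stands about 60 to 100 mm behind the fence: keep the gripper slim that way.
- red_stop: Grey 30 x 28 mm carriage of the RED flip stop, fixed on the fence. Origin: on the fence top (board x = 55, z = 42 mm), axes as the board's; black knob 12 mm high. Flag hinge: parallel to y through x = -15, z = +10 mm. The flag is 14 mm wide, centred on y = 0: the bar's end must touch its face at y = +7 mm. Which stop is nearer the bar varies.
- red_stop_flag (a joint): Red flag's angle, rad: 0 fully down, 1.57 upright, limit 1.85 (leaning back over the fence); starts 1.45 to 1.8. Friction (about 1 N at the tip) keeps it where it is left. Down, it reaches 52 mm from the hinge toward -x, top edge 58 mm above the table, blade to 4 mm above the board. Up, that top edge faces the fence's back (+x), the tip is 52 mm above the hinge, the 36 mm blade points to -x.
- red_stop_tip (a point): Point on the red flag's top edge near its tip, 46 mm from the hinge axis; moves with the flag.
- blue_stop: Grey carriage of the BLUE flip stop, the same as the red one, elsewhere on the fence, 45 to 90 mm from the red one. Its flag is up and must stay up.
- blue_stop_flag (a joint): Angle of the blue flag in rad, as for the red one; starts up at 1.45 to 1.8.
- bar: Loose light-wood stretcher bar, 44 (x) x 150 (y) x 20 mm, 0.1 to 0.2 kg, lying on the board about parallel to the fence (within 0.2 rad) on the +y side of both stops, 8 to 45 mm off the fence. Origin: centre of its underside. In place, its centre is at board x = 18 mm and 82 mm from the red stop's origin along +y.
- jar: Bystander: glass jar with rinsing water, 67 mm wide, 100 mm high; origin under its centre.
- tube: Bystander: purple paint tube, 113 x 30 x 27 mm, lying; origin under its centre.
- paintbox: Bystander: black closed watercolour tin, 66 x 129 x 18 mm, lying; origin under its centre.

How it is judged:
By the outcome, as a careful person would: the job done as asked, in the order asked, and still so for the second after the job is handed in, with the robot touching nothing.
It also fails if it takes over 64 s, if anything falls off the work surface, if the arm or the gripper's body presses on something with over 40 N, if the wrist force passes 120 N, or if a joint passes its speed limit or range.

ROBOT

A 7-joint arm with a two-finger parallel gripper is mounted at the origin on a cart in front of the work surface, level with it; the furniture and walls round the work are solid. World frame = base frame: x ahead of the robot, y to its left, z up, the work surface at z = 0. Lengths are in m, angles in rad, forces in N, time in s.
With the tool pointing down it reaches from about 0.4 to 0.75 m from the base axis. Payload 19.5 kg.
Tool frame: the origin (TCP) lies on the centre line of the jaws, within the pads' length; the fingertips stand 22 mm ahead of it and the grasp point (between the pads) lies 3 mm ahead of it; z points along the fingers, y is the line along which they close (so a half turn about z gives the same grasp; the last joint's range is limited). The gripper opens to 85 mm and grips with 20 to 120 N. Pads are 22 mm wide; open, the fingers measure 114 mm over their backs; the gripper's body (76 mm by 85 mm) begins 54 mm behind the grasp point. The pads swing forward as they close: fully open they stand 13 mm farther back than shut.
Start: joints at [-1.278, 0.707, -0.028, 1.485, 0.022, 0.951, -0.075], TCP at [0.189, 0.543, 0.253] pointing down, gripper open.
Joint ranges: [-2.71, 2.71], [-0.32, 2.16], [-1.57, 1.52], [0, 2.45], [-1.46, 4.6], [0, 2.02], [-2.83, 2.83]. Speed limits (rad/s): [1.89, 1.89, 2.57, 2.57, 3.01, 3.01, 3.01].

INTERFACE

Orientations are given as a rotation vector (axis times angle).
In Python, from rig import * gives the robot as it stands.
- The arm moves only by the shell command python3 -m creep 'ROWS'. ROWS is JSON, a list that holds one entry, the list of rows, each a list of 7 numbers: the finger opening in m, from 0 to 0.0854, then the shift along the tool's x, y, z in m, then the turn, a rotation vector about the tool's x, y, z in rad. A call has 1 to 12 rows; each row is the pose to reach, as a shift and turn from the pose commanded when the call began, along the tool's axes at that moment; what a row does not reach only later rows make up. A row lasts 1/12 s, in which the tool goes at most 41.7 mm and 7.16 degrees, less where a joint would pass 70% of its speed; a pose out of reach is approached as far as the arm can. A call with a gripper value outside its range is refused whole. The fingers move at their own pace and stop on an object; the grip force is fixed at half the most. Time passes only in rows, so rows that repeat a pose let the fingers close. It gives the time, the measured TCP pose, the force, the opening and the grip force at its end, in the units of the state.
- sense(): the state, without advancing time (a new reading comes with each control period).
- read_camera(name): name is "scene" or "top" or "wrist"; returns a dict with "color" (384x512x3 uint8, red, green, blue), "depth" (384x512 float32, m along the optical axis (not along the pixel's ray), 0 where there is no reading), "fx", "fy", "cx", "cy" (pixels), "k1" (the pictures are not rectified: a ray, as slopes to the right and down, at radius r is drawn at 1 + k1 r^2 times it, then the intrinsics apply), "position" and "attitude" of the camera in the world; the wrist camera has in their place "mount" (4x4, takes a point from camera to tool coordinates, whose origin is the TCP and whose axes are the flange's). Camera axes: x right, y down, z forward; pixel columns grow to the right and rows downward; lengths in m; the calibration is good to about 2 mm. A picture is of the moment at which its call begins: read the wrist's pose just before it.
- sign_off(): hands the job in; it is judged then, once.
Trained networks look in a picture, given as the dict that the camera call returned (one of the last four; its "shot" number tells which), for a name from the list of things; names that differ only in an ending like _2 or _b are one class to them, and where a whole thing is asked for, a point or a joint stands for the part that bears it (a point fixed in the world has none). Each returns a list of dicts, best first, with "p" (0 to 1); they miss things now and then, are a little off and sometimes report something else, mostly with a low value. They report only what shows in the picture. A call takes as long as a camera call.
- look_for(target, picture): "bbox" ([centre column, centre row, width, height] in pixels, round what is visible of it).
- tip_of(target, picture): "at" ([column, row] in pixels: a listed point, or the origin of a listed thing).
The state is a dict: "t": time; "joint_positions": joint angles; "qd": joint speeds; "effort": joint torques, N m; "eef_pos": TCP position; "ee_rot": TCP orientation; "contact_force": force on the tool from outside, world axes, zero at the start; "moment": the same for the moment, N m; "opening": finger opening in m; "grasp_force": force on a finger pad.
Only numpy, scipy, OpenCV 4.12 (cv2) and the standard library are available. Lean on these libraries where they do the work, as an engineer would, in place of code of your own. Each camera call takes 0.05 s, during which the arm holds its last target. There are 200 camera calls.

## Working session

There is one attempt and no reset: what is moved stays moved. The work goes in short steps, Python scripts to look and compute and a shell command to move; the robot and the scene stay as the last step left them, time stands still between calls to the robot, and variables do not carry over. Pictures are saved under pics/ and viewed, at most 10 in all, crops included, and the job is handed in when it is done.

```bash
ls; mkdir -p pics
cat > h.py <<'E'
from rig import *
import numpy as np, cv2
from scipy.spatial.transform import Rotation as R
def campose(p, s=None):
    if "mount" in p:
        M=np.array(p["mount"]); Rt=R.from_rotvec(s["ee_rot"]).as_matrix()
        return np.array(s["eef_pos"])+Rt@M[:3,3], Rt@M[:3,:3]
    a=np.array(p["attitude"])
    Rm = a if a.shape==(3,3) else (R.from_rotvec(a).as_matrix() if a.size==3 else R.from_quat(a).as_matrix())
    return np.array(p["position"]),Rm
def ray(p,uv,s=None):
    K=np.array([[p["fx"],0,p["cx"]],[0,p["fy"],p["cy"]],[0,0,1]])
    xy=cv2.undistortPoints(np.array([[uv]],float),K,np.array([p["k1"],0,0,0.]))[0,0]
    o,Rm=campose(p,s); return o,Rm@np.array([xy[0],xy[1],1])
def onplane(p,uv,z,s=None):
    o,d=ray(p,uv,s); return o+d*(z-o[2])/d[2]
def depthpt(p,uv,s=None):
    o,d=ray(p,uv,s); u,v=int(round(uv[0])),int(round(uv[1])); return o+d*p["depth"][v,u]
def cloud(p,s=None):
    K=np.array([[p["fx"],0,p["cx"]],[0,p["fy"],p["cy"]],[0,0,1]])
    H,W=p["depth"].shape; g=np.stack(np.meshgrid(np.arange(W),np.arange(H)),-1).reshape(-1,1,2).astype(float)
    xy=cv2.undistortPoints(g,K,np.array([p["k1"],0,0,0.])).reshape(-1,2)
    o,Rm=campose(p,s); d=np.c_[xy,np.ones(len(xy))]*p["depth"].reshape(-1,1)
    return (o+d@Rm.T).reshape(H,W,3)
def tri(rs):
    A=0;b=0
    for o,d in rs:
        d=d/np.linalg.norm(d); P=np.eye(3)-np.outer(d,d); A=A+P; b=b+P@o
    return np.linalg.solve(A,b)
E
python3 - <<'E'
from h import *
s=sense(); print({k:np.round(v,3) for k,v in s.items()})
P={}
for n in ["scene","top"]:
    p=P[n]=read_camera(n); print(n,p["position"],p["attitude"],p["fx"],p["k1"])
    cv2.imwrite(f"pics/{n}0.png",p["color"][:,:,::-1])
    for t in ["board","red_stop","red_stop_flag","blue_stop","blue_stop_flag","bar","jar","tube","paintbox","red_stop_tip"]:
        for f in (look_for,tip_of):
            try:
                r=f(t,p)[:2]
                for q in r: 
                    k="bbox" if "bbox" in q else "at"
                    print(n,t,k,np.round(q[k]),round(q["p"],2), np.round(depthpt(p,q[k][:2]),3))
            except Exception as e: print(t,f.__name__,e)
E
python3 -c "
import cv2,numpy as np
a=cv2.imread('pics/scene0.png');b=cv2.imread('pics/top0.png')
print(a.shape)"
```

```text
pics
{'t': np.float64(0.0), 'joint_positions': array([-1.278,  0.707, -0.028,  1.485,  0.022,  0.951, -0.075]), 'qd': array([ 0.001, -0.   ,  0.   , -0.001,  0.002, -0.   , -0.001]), 'effort': array([-1.0000e-03, -8.8320e+01,  1.2340e+00, -2.3616e+01,  1.7000e-02,
        7.0000e-03, -0.0000e+00]), 'eef_pos': array([0.189, 0.543, 0.253]), 'ee_rot': array([-5.230e-01, -3.098e+00,  2.000e-03]), 'contact_force': array([0.322, 0.876, 0.372]), 'moment': array([0.031, 0.028, 0.02 ]), 'grasp_force': np.float64(0.0), 'opening': np.float64(0.085)}
scene [0.18701297 0.32944938 0.68276909] [-0.79053489  2.56085296 -1.08096551] 353.01975295090966 0.009775964227943926
scene board bbox [236. 255. 170.  93.] 0.57 [ 0.504 -0.047  0.012]
scene board at [236. 257.] 0.75 [ 0.502 -0.042  0.012]
scene red_stop bbox [244. 225.  16.  29.] 0.52 [ 0.51  -0.09   0.072]
scene red_stop at [242. 228.] 0.68 [ 0.516 -0.09   0.059]
scene red_stop_flag bbox [278. 218.  19.  26.] 0.73 [ 0.456 -0.148  0.074]
scene red_stop_flag bbox [248. 227.  10.  23.] 0.54 [ 0.486 -0.074  0.097]
red_stop_flag call it knows: bar, bl
[... 1988 characters left out ...]
ue_stop, board, jar, paintbox, red_stop, red_stop_tip, tube
top bar bbox [168. 181.  63.  45.] 0.85 [0.545 0.055 0.03 ]
top bar at [322. 255.] 0.71 [ 0.36  -0.319  0.015]
top bar at [168. 178.] 0.59 [0.552 0.056 0.032]
top jar bbox [343. 203.  33.  29.] 0.94 [ 0.485 -0.364  0.057]
top jar at [338. 204.] 0.75 [ 0.484 -0.352  0.059]
top tube bbox [324. 253.  26.  41.] 0.8 [ 0.366 -0.322  0.018]
top tube at [324. 253.] 0.84 [ 0.366 -0.324  0.018]
top paintbox bbox [233. 104.  53.  43.] 0.72 [ 0.74  -0.104  0.01 ]
top paintbox at [231. 103.] 0.7 [ 0.741 -0.099  0.015]
top paintbox at [230. 195.] 0.65 [ 0.507 -0.1    0.104]
top red_stop_tip at [208. 200.] 0.56 [ 0.497 -0.039  0.012]
(384, 512, 3)
```

View pics/scene0.png

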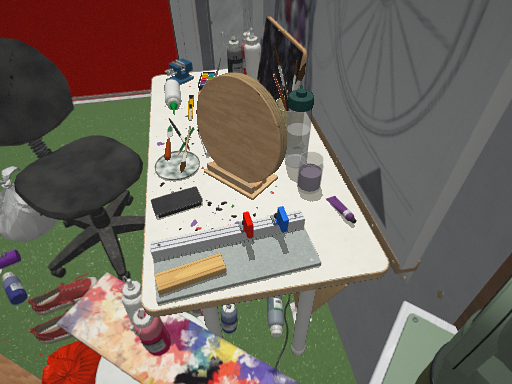

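View pics/top0.png

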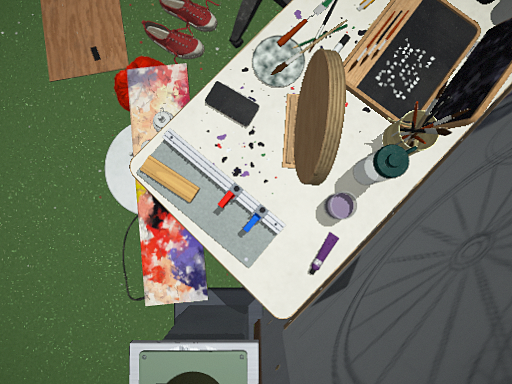

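The scene camera shows the red flag at about (248,225), the blue flag at (283,218) and the bar at (192,273). The top camera shows red at (230,198), blue at (253,222) and the bar at (168,180). The large disc stands behind the fence. Next I'll fit the board frame from depth.

```bash
cat > fit.py <<'E'
from h import *
from scipy.optimize import minimize
def frame(C):
    # board frame from cloud C (N,3): yaw and origin
    m=(np.abs(C[:,0]-.5)<.2)&(np.abs(C[:,1]+.05)<.25)
    C=C[m]; z=C[:,2]
    T=C[(z>.037)&(z<.047)]   # fence top
    return C,T
E
python3 - <<'E'
from fit import *
for n in ["scene","top"]:
    p=read_camera(n); cl=cloud(p); col=p["color"].astype(int)
    X=cl.reshape(-1,3); rgb=col.reshape(-1,3)
    m=(p["depth"].ravel()>0)&(abs(X[:,0]-.52)<.2)&(abs(X[:,1]+.05)<.25); X=X[m]; rgb=rgb[m]
    c0=np.array([.504,-.041])
    yaw=-.70
    for it in range(4):
        ex=np.array([np.cos(yaw),np.sin(yaw)]); ey=np.array([-ex[1],ex[0]])
        b=(X[:,:2]-c0)@np.c_[ex,ey]
        f=(abs(X[:,2]-.042)<.005)&(abs(b[:,0]-.055)<.03)&(abs(b[:,1])<.2)
        k=np.polyfit(b[f,1],b[f,0],1); yaw-=np.arctan(k[0])
    ex=np.array([np.cos(yaw),np.sin(yaw)]); ey=np.array([-ex[1],ex[0]])
    b=(X[:,:2]-c0)@np.c_[ex,ey]
    f=(abs(X[:,2]-.042)<.005)&(abs(b[:,0]-.055)<.03)&(abs(b[:,1])<.22)
    print(n,"yaw",yaw,"fence top z",np.median(X[f,2]),"x range",np.percentile(b[f,0],[1,50,99]),"y",np.percentile(b[f,1],[0.5,99.5]),f.sum())
    g=(abs(X[:,2]-.012)<.004)&(abs(b[:,0])<.09)&(abs(b[:,1])<.25)
    print(" board z",np.median(X[g,2]),np.percentile(b[g,0],[.5,99.5]),np.percentile(b[g,1],[.5,99.5]))
    r,gr,bl=rgb.T
    w=(X[:,2]>.026)&(X[:,2]<.037)&(r-bl>40)&(r<250)&(gr>bl+20)&(abs(b[:,0])<.06)
    rect=cv2.minAreaRect(((X[w,:2]-c0)@np.c_[ex,ey]*1000).astype(np.float32))
    print(" bar z",np.median(X[w,2]),w.sum(),rect)
    for nm,q in (("red",(r>120)&(gr<80)&(bl<80)),("blue",(bl>110)&(r<80)&(gr<130))):
        q=q&(X[:,2]>.045)&(abs(b[:,0]-.04)<.07)
        print(" ",nm,q.sum(),"x",np.percentile(b[q,0],[2,50,98]).round(3),"y",np.percentile(b[q,1],[2,50,98]).round(3),"z",np.percentile(X[q,2],[2,50,98]).round(3))
    for t in ["red_stop","blue_stop"]:
        for q in tip_of(t,p)[:1]:
            w=onplane(p,q["at"],.042)[:2]; print(" ",t,w,((w-c0)@np.c_[ex,ey]).round(3),q["p"])
E
```

```text
scene yaw -0.7052801507065737 fence top z 0.041925460594709696 x range [0.04114664 0.0548682  0.07214322] y [-0.18401372  0.18228636] 1429
 board z 0.012021552260297219 [-0.06793359  0.04413461] [-0.18323182  0.18218649]
 bar z 0.03187140708072733 1265 ((-24.226747512817383, 104.43284606933594), (46.538780212402344, 149.0643310546875), 7.093916893005371)
  red 102 x [0.006 0.024 0.047] y [-0.045 -0.039 -0.032] z [0.057 0.103 0.106]
  blue 95 x [0.002 0.022 0.04 ] y [-0.125 -0.119 -0.111] z [0.056 0.102 0.105]
  red_stop [ 0.53074425 -0.10769341] [ 0.064 -0.033] 0.82
  blue_stop [ 0.47758038 -0.16952484] [ 0.063 -0.115] 0.79
top yaw -0.7037502723844193 fence top z 0.04147947799383489 x range [0.04142716 0.05627847 0.07094342] y [-0.18649193  0.18040144] 1688
 board z 0.01140169137601732 [-0.06847966  0.04068565] [-0.18649718  0.17943995]
 bar z 0.031197700541607642 1080 ((-24.501577377319336, 103.1600341796875), (44.06755828857422, 150.39598083496094), 6.3158650398254395)
  red 112 x [0.007 0.027 0.046] y [-0.049 -0.042 -0.035] z [0.058 0.103 0.107]
  blue 117 x [0.001 0.025 0.046] y [-0.129 -0.121 -0.113] z [0.055 0.101 0.105]
  red_stop [ 0.52753518 -0.1169735 ] [ 0.067 -0.043] 0.61
  blue_stop [ 0.4723746  -0.16770439] [ 0.058 -0.117] 0.58
```

```bash
cat >> h.py <<'E'
YAW=-.7045; EX=np.array([np.cos(YAW),np.sin(YAW)]); EY=np.array([-EX[1],EX[0]])
C0=np.array([.504,-.041])+.0012*EX-.0025*EY
def tob(X): X=np.asarray(X); return np.concatenate([(X[...,:2]-C0)@np.c_[EX,EY],X[...,2:]],-1)
def fromb(x,y,z): return np.r_[C0+x*EX+y*EY,z]
def go(x,y,z,s=None):
    "shift (tool axes) and turn to TCP at board x,y,z, tool down, tool x=-board x"
    s=s or sense(); Rt=R.from_rotvec(s["ee_rot"]).as_matrix()
    T=np.c_[np.r_[-EX,0],np.r_[EY,0],[0,0,-1]]
    return (Rt.T@(fromb(x,y,z)-s["eef_pos"])).round(4), R.from_matrix(Rt.T@T).as_rotvec().round(4)
E
python3 - <<'E'
from h import *
p=read_camera("top"); X=tob(cloud(p)).reshape(-1,3); q=read_camera("scene"); X=np.r_[X,tob(cloud(q)).reshape(-1,3)]
for lo,hi in ((.05,.1),(.1,.15),(.15,.2),(.2,.25),(.25,.3),(.3,.4)):
    m=(X[:,2]>lo)&(X[:,2]<hi)&(X[:,0]>.075)&(X[:,0]<.4)&(abs(X[:,1])<.3)
    if m.sum(): print(lo,hi,m.sum(),np.percentile(X[m,0],[0,1,50]).round(3),np.percentile(X[m,1],[0,5,95,100]).round(3))
print("knobs", [np.percentile(X[(abs(X[:,0]-.055)<.014)&(abs(X[:,1]-y)<.012)&(X[:,2]>.045)&(X[:,2]<.095),2],[50,90,98]).round(3) for y in (-.038,-.118)])
print(tob(sense()["eef_pos"]))
for b in ((-.06,.15,.28),(-.05,.03,.28)): print(go(*b))
E
```

```text
0.05 0.1 3344 [0.152 0.155 0.219] [-0.286 -0.278 -0.009  0.014]
0.1 0.15 2802 [0.156 0.162 0.272] [-0.299 -0.268  0.003  0.017]
0.15 0.2 3152 [0.16  0.164 0.272] [-0.293 -0.264 -0.001  0.015]
0.2 0.25 4266 [0.167 0.175 0.283] [-0.291 -0.275 -0.016  0.006]
0.25 0.3 3721 [0.195 0.203 0.277] [-0.165 -0.15  -0.037 -0.016]
0.3 0.4 186 [0.268 0.271 0.293] [-0.121 -0.105 -0.075 -0.068]
knobs [array([0.05 , 0.059, 0.084]), array([0.051, 0.059, 0.084])]
[-0.61951011  0.24346112  0.2532672 ]
(array([-0.488 , -0.2893, -0.0267]), array([-1.000e-04,  0.000e+00,  3.696e-01]))
(array([-0.4539, -0.4048, -0.0267]), array([-1.000e-04,  0.000e+00,  3.696e-01]))
```

```bash
python3 -m creep '[[[0,-0.24,-0.14,-0.02,0,0,0.12],[0,-0.24,-0.14,-0.02,0,0,0.24],[0,-0.24,-0.14,-0.027,0,0,0.37],[0,-0.24,-0.14,-0.027,0,0,0.37],[0,-0.24,-0.14,-0.027,0,0,0.37],[0,-0.24,-0.14,-0.027,0,0,0.37],[0,-0.454,-0.405,-0.027,0,0,0.37],[0,-0.454,-0.405,-0.027,0,0,0.37],[0,-0.454,-0.405,-0.027,0,0,0.37],[0,-0.454,-0.405,-0.027,0,0,0.37],[0,-0.454,-0.405,-0.027,0,0,0.37],[0,-0.454,-0.405,-0.027,0,0,0.37]]]'
python3 - <<'E'
from h import *
print(tob(sense()["eef_pos"]),go(-.05,.03,.28))
E
```

```text
t: 3.3
eef_pos: [0.442, 0.1192, 0.2795]
ee_rot: [1.084, 2.948, 0.0]
contact_force: [0.8, 0.8, -0.7]
opening: -0.0001
grasp_force: 0.0
[-0.15217091  0.08443005  0.27948693] (array([-0.1022, -0.0544, -0.0005]), array([ 0.0002,  0.0002, -0.0001]))
```

```bash
python3 -m creep '[[[0,-0.1,-0.055,0,0,0,0],[0,-0.1,-0.055,0,0,0,0],[0,-0.1,-0.055,0,0,0,0],[0,-0.1,-0.055,0,0,0,0],[0,-0.1,-0.055,0,0,0,0]]]'
python3 - <<'E'
from h import *
s=sense(); p=read_camera("wrist"); cv2.imwrite("pics/w1.png",p["color"][:,:,::-1])
print(tob(s["eef_pos"]))
X=tob(cloud(p,s)); col=p["color"].astype(int); r,g,b=np.moveaxis(col,-1,0); ok=p["depth"]>0
x,y,z=np.moveaxis(X,-1,0)
for nm,q in (("red",(r>120)&(g<80)&(b<80)),("blue",(b>110)&(r<80)&(g<130))):
    q=q&ok&(z>.045)&(abs(x-.04)<.07)
    if q.sum(): print(nm,q.sum(),[np.percentile(v[q],[2,50,98]).round(3) for v in (x,y,z)])
w=ok&(z>.026)&(z<.037)&(r-b>40)&(abs(x)<.07)&(abs(y)<.2)
if w.sum(): print("bar",w.sum(),np.median(z[w]),cv2.minAreaRect((np.c_[x[w],y[w]]*1000).astype(np.float32)))
f=ok&(abs(z-.042)<.005)&(abs(x-.055)<.03)&(abs(y)<.2)
print("fence",f.sum(),np.percentile(x[f],[1,50,99]),np.percentile(y[f],[0,100]),np.median(z[f]),np.polyfit(y[f],x[f],1))
for t in ("red_stop","red_stop_tip","blue_stop"):
    for q in tip_of(t,p)[:1]: print(t,q["at"],q["p"],tob(depthpt(p,q["at"],s)).round(3))
E
```

```text
t: 3.72
eef_pos: [0.4825, 0.0131, 0.2792]
ee_rot: [1.089, 2.947, -0.0]
contact_force: [-0.8, 0.7, 0.5]
opening: -0.0002
grasp_force: 0.0
[-0.05265998  0.02977144  0.27919876]
red 411 [array([0.005, 0.024, 0.043]), array([-0.043, -0.037, -0.031]), array([0.101, 0.104, 0.106])]
blue 420 [array([-0.   ,  0.019,  0.039]), array([-0.123, -0.117, -0.11 ]), array([0.059, 0.102, 0.105])]
bar 4160 0.032580568452027225 ((-14.762041091918945, 56.0909423828125), (57.613304138183594, 254.72666931152344), 12.382574081420898)
fence 4599 [0.03958984 0.05241085 0.06962227] [-0.1830626   0.18540237] 0.04235200434308872 [0.00105773 0.05299429]
red_stop [208.8, 243.2] 0.58 [ 0.035 -0.032  0.08 ]
red_stop_tip [201.6, 260.2] 0.92 [ 0.043 -0.036  0.104]
blue_stop [149.3, 245.6] 0.89 [ 0.055 -0.113  0.05 ]
```

View pics/w1.png

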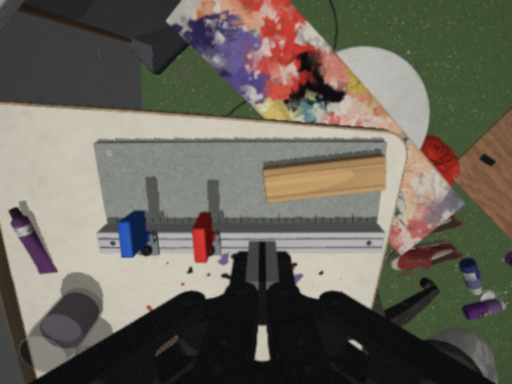

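The wrist view shows the red flag at (203,237), blue at (132,233), the bar at (325,178) and the fingertips at (262,250). It agrees with the fixed cameras, so I'll go behind the red flag.

```bash
python3 -m creep '[[[0,-0.128,-0.068,0,0,0,0],[0,-0.128,-0.068,0,0,0,0],[0,-0.128,-0.068,0,0,0,0],[0,-0.128,-0.068,0,0,0,0],[0,-0.128,-0.068,0.08,0,0,0],[0,-0.128,-0.068,0.08,0,0,0],[0,-0.128,-0.068,0.13,0,0,0],[0,-0.128,-0.068,0.13,0,0,0],[0,-0.128,-0.068,0.13,0,0,0]]]'
python3 - <<'E'
from h import *
s=sense(); print(tob(s["eef_pos"]))
p=read_camera("wrist"); cv2.imwrite("pics/w2.png",p["color"][:,:,::-1])
E
```

```text
t: 4.67
eef_pos: [0.535, -0.1193, 0.1479]
ee_rot: [-1.081, -2.946, 0.001]
contact_force: [0.2, -0.7, 1.2]
opening: -0.0004
grasp_force: 0.0
[ 0.07313031 -0.03703882  0.14794377]
```

View pics/w2.png

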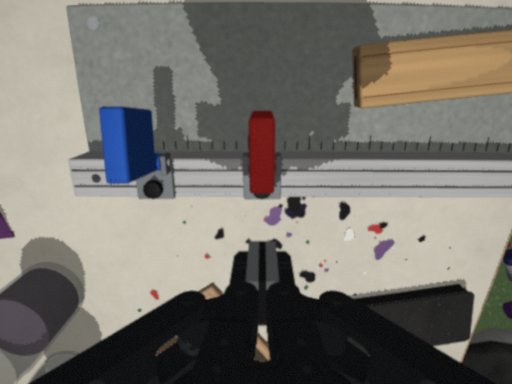

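The fingertips at (262,250) line up with the red flag at (262,150).

```bash
python3 -m creep '[[[0,0,0,0.03,0,0,0],[0,0,0,0.04,0,0,0],[0,0,0,0.04,0,0,0],[0,0.01,0,0.04,0,0,0],[0,0.02,0,0.04,0,0,0],[0,0.03,0,0.04,0,0,0],[0,0.04,0,0.04,0,0,0],[0,0.052,0,0.04,0,0,0],[0,0.052,0,0.04,0,0,0]]]'
python3 - <<'E'
from h import *
s=sense(); print(tob(s["eef_pos"]))
E
python3 -m creep '[[[0,0.004,0,0.007,0,0,0],[0,0.008,0,0.014,0,0,0],[0,0.012,0,0.021,0,0,0],[0,0.014,0,0.022,0,0,0],[0,0.014,0,0.022,0,0,0]]]'
python3 - <<'E'
from h import *
s=sense(); print(tob(s["eef_pos"]),s["contact_force"])
p=read_camera("scene"); cv2.imwrite("pics/s2.png",cv2.resize(p["color"][150:310,140:340,::-1],None,fx=4,fy=3.75)[:600])
E
```

```text
t: 5.47
eef_pos: [0.4958, -0.0854, 0.1113]
ee_rot: [1.082, 2.948, 0.001]
contact_force: [-0.3, 0.4, -0.3]
opening: 0.0004
grasp_force: 0.0
[ 0.02130634 -0.03660056  0.11129586]
t: 5.88
eef_pos: [0.4859, -0.0775, 0.0881]
ee_rot: [1.084, 2.948, 0.0]
contact_force: [-0.3, -0.1, -0.1]
opening: -0.0001
grasp_force: 0.0
[ 0.00866147 -0.03705382  0.08809428] [-0.28432528 -0.10120294 -0.07843307]
```

View pics/s2.png

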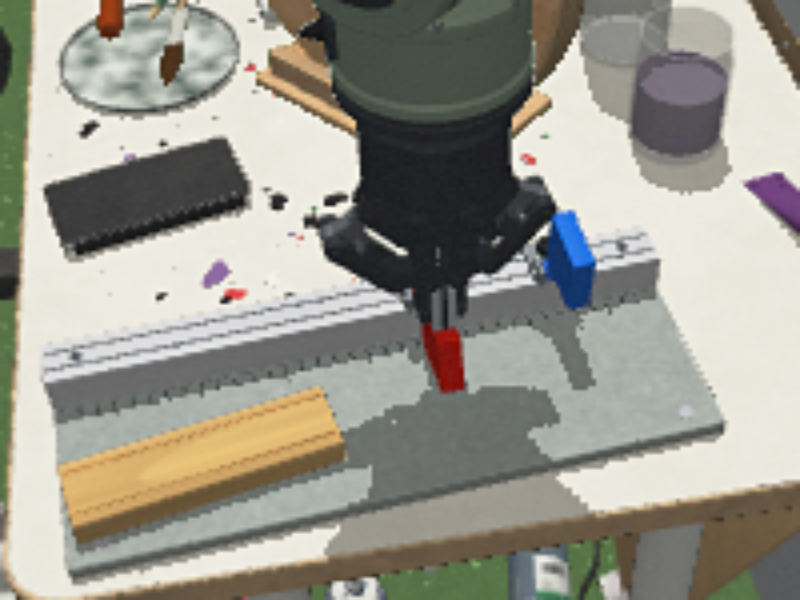

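The red flag is nearly down under the fingers at about (445,365), and the blue flag stays up. I'll press it home gently.

```bash
python3 -m creep '[[[0,0.006,0,0.004,0,0,0],[0,0.01,0,0.007,0,0,0],[0,0.01,0,0.008,0,0,0],[0,0.01,0,0.008,0,0,0]]]'; python3 -m creep '[[[0,0,0,0.001,0,0,0],[0,0,0,0.002,0,0,0],[0,0,0,0.002,0,0,0]]]'
```

```text
t: 6.27
eef_pos: [0.4773, -0.0704, 0.0796]
ee_rot: [-1.083, -2.948, -0.0]
contact_force: [-4.7, 3.8, 17.4]
opening: -0.0002
grasp_force: 8.4
t: 6.52
eef_pos: [0.4773, -0.0704, 0.0787]
ee_rot: [-1.083, -2.949, -0.001]
contact_force: [-10.4, 6.3, 50.5]
opening: -0.0001
grasp_force: 25.2
```

The force jumped, so the flag is at its stop. I'll lift off, check it, and go beside the bar with the fingers open.

```bash
python3 -m creep '[[[0,0,0,-0.03,0,0,0],[0,0,0,-0.07,0,0,0],[0,0.05,0.07,-0.09,0,0,0],[0.085,0.1,0.14,-0.09,0,0,0],[0.085,0.1,0.14,-0.09,0,0,0],[0.085,0.1,0.14,-0.09,0,0,0],[0.085,0.1,0.14,-0.09,0,0,0],[0.085,0.1,0.14,-0.09,0,0,0]]]'
python3 - <<'E'
from h import *
s=sense(); print(tob(s["eef_pos"]))
for n in ("wrist","top"):
    s=sense(); p=read_camera(n); 
    if n=="wrist": cv2.imwrite("pics/w3.png",p["color"][:,:,::-1])
    X=tob(cloud(p,s)); col=p["color"].astype(int); r,g,b=np.moveaxis(col,-1,0); ok=p["depth"]>0
    x,y,z=np.moveaxis(X,-1,0)
    for nm,q in (("red",(r>100)&(g<80)&(b<80)),("blue",(b>110)&(r<80)&(g<130))):
        q=q&ok&(z>.03)&(abs(x-.02)<.07)&(abs(y+.08)<.08)
        if q.sum(): print(n,nm,q.sum(),[np.percentile(v[q],[2,50,98]).round(3) for v in (x,y,z)])
    w=ok&(z>.026)&(z<.037)&(r-b>40)&(g>b+20)&(abs(x)<.06)&(abs(y-.1)<.09)
    if w.sum(): print("bar",w.sum(),np.median(z[w]),cv2.minAreaRect((np.c_[x[w],y[w]]*1000).astype(np.float32)))
    print(go(-.09,.104,.13,s))
E
```

```text
t: 7.18
eef_pos: [0.492, 0.1037, 0.1673]
ee_rot: [-1.077, -2.951, -0.001]
contact_force: [0.5, -1.0, -0.9]
opening: 0.0603
grasp_force: 0.0
[-0.10407012  0.10503062  0.16728612]
wrist red 96 [array([-0.012, -0.01 , -0.006]), array([-0.043, -0.037, -0.031]), array([0.035, 0.058, 0.059])]
wrist blue 27 [array([0.035, 0.038, 0.041]), array([-0.112, -0.11 , -0.107]), array([0.057, 0.058, 0.105])]
bar 5037 0.03231245438510233 ((-26.720989227294922, 112.3007583618164), (44.45160675048828, 137.88885498046875), 6.462638854980469)
(array([-0.0141, -0.0011,  0.0373]), array([ 0.0007, -0.0006,  0.0048]))
top red 145 [array([-0.011,  0.018,  0.044]), array([-0.046, -0.039, -0.031]), array([0.052, 0.057, 0.061])]
top blue 117 [array([0.   , 0.024, 0.044]), array([-0.126, -0.119, -0.111]), array([0.055, 0.101, 0.105])]
bar 1074 0.0314229575196775 ((-26.024517059326172, 105.41424560546875), (43.99989318847656, 150.625), 6.661895751953125)
(array([-0.0126,  0.0007,  0.0372]), array([-0.0003, -0.0001,  0.002 ]))
```

View pics/w3.png

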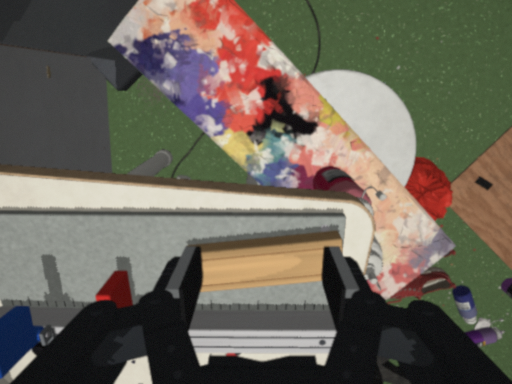

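The red flag is down: its top is at z≈58 mm and its tip at x≈-12 mm. Blue is up, and the bar is between the open fingers in view at (265,265). I'll lower beside the bar and check the height of the open fingertips with the wrist depth.

```bash
python3 -m creep '[[[0.085,-0.01,0,0.04,0,0,0],[0.085,-0.01,0,0.08,0,0,0],[0.085,-0.01,0,0.1,0,0,0],[0.085,-0.01,0,0.1,0,0,0],[0.085,-0.01,0,0.1,0,0,0]]]'
python3 - <<'E'
from h import *
s=sense(); p=read_camera("wrist"); print(tob(s["eef_pos"]),s["opening"])
X=(cloud(p,s)-s["eef_pos"])@R.from_rotvec(s["ee_rot"]).as_matrix()
dark=(p["color"].max(-1)<110)&(p["depth"]>0)
for sg in (-1,1):
    m=dark&(abs(X[...,0])<.03)&(X[...,1]*sg>.02)&(X[...,1]*sg<.075)&(X[...,2]>-.06)&(X[...,2]<.04)
    v,u=np.nonzero(m); print(sg,m.sum(),np.percentile(X[m],[1,50,99],axis=0).round(3).tolist(), v.min(), u[v==v.min()].mean())
q=read_camera("scene"); Y=tob(cloud(q)); c=q["color"].max(-1)<80
m=c&(q["depth"]>0)&(abs(Y[...,0]+.09)<.04)&(abs(Y[...,1]-.105)<.08)&(Y[...,2]>.015)&(Y[...,2]<.2)
print("scene finger",m.sum(),np.percentile(Y[m],[1,5,50],axis=0).round(3).tolist())
E
```

```text
t: 7.7
eef_pos: [0.4997, 0.0927, 0.0673]
ee_rot: [-1.086, -2.947, 0.002]
contact_force: [0.6, 0.3, 1.4]
opening: 0.0853
grasp_force: 0.0
[-0.09109017  0.10158012  0.06729539] 0.08534853486364298
-1 11075 [[-0.009, -0.073, -0.06], [0.011, -0.052, -0.044], [0.018, -0.026, 0.004]] 254 162.5
1 10910 [[-0.009, 0.026, -0.06], [0.011, 0.052, -0.044], [0.018, 0.072, 0.004]] 254 361.5
scene finger 1633 [[-0.128, 0.033, 0.071], [-0.127, 0.038, 0.093], [-0.102, 0.103, 0.143]]
```

```bash
python3 -m creep '[[[0.085,0,0,0.025,0,0,0],[0.085,0,0,0.039,0,0,0],[0.085,0,0,0.039,0,0,0],[0.085,-0.015,0,0.039,0,0,0],[0.085,-0.025,0,0.039,0,0,0],[0.085,-0.032,0,0.039,0,0,0],[0.085,-0.04,0,0.039,0,0,0],[0.085,-0.048,0,0.039,0,0,0],[0.085,-0.056,0,0.039,0,0,0],[0.085,-0.062,0,0.039,0,0,0],[0.085,-0.068,0,0.039,0,0,0],[0.085,-0.068,0,0.039,0,0,0]]]'
python3 - <<'E'
from h import *
print(tob(sense()["eef_pos"]))
E
python3 -m creep '[[[0.085,-0.002,0,0,0,0,0],[0.085,-0.004,0,0,0,0,0],[0.085,-0.005,0,0,0,0,0],[0.085,-0.006,0,0,0,0,0],[0.085,-0.006,0,0,0,0,0]]]'
python3 - <<'E'
from h import *
print(tob(sense()["eef_pos"]))
E
```

```text
t: 8.8
eef_pos: [0.5525, 0.0489, 0.0283]
ee_rot: [1.086, 2.947, -0.0]
contact_force: [0.8, 0.3, -0.3]
opening: 0.085
grasp_force: 0.0
[-0.02241482  0.10241917  0.02829611]
t: 9.22
eef_pos: [0.5564, 0.046, 0.0283]
ee_rot: [1.084, 2.949, -0.0]
contact_force: [0.3, -0.2, 0.0]
opening: 0.085
grasp_force: 0.0
[-0.01762843  0.10267651  0.02826113]
```

Still no contact force. I'll creep on and measure.

```bash
python3 -m creep '[[[0.085,-0.002,0,0,0,0,0],[0.085,-0.004,0,0,0,0,0],[0.085,-0.005,0,0,0,0,0],[0.085,-0.005,0,0,0,0,0]]]'
cat > bar.py <<'E'
from h import *
def bar(names=("top","scene")):
    for n in names:
        s=sense(); p=read_camera(n); X=tob(cloud(p,s)); r,g,b=np.moveaxis(p["color"].astype(int),-1,0); ok=p["depth"]>0
        x,y,z=np.moveaxis(X,-1,0)
        w=ok&(z>.026)&(z<.037)&(r-b>40)&(g>b+20)&(abs(x)<.06)&(abs(y-.08)<.12)
        c,sz,a=cv2.minAreaRect((np.c_[x[w],y[w]]*1000).astype(np.float32))
        print(n,"bar",w.sum(),np.median(z[w]).round(4),np.round(c,1),np.round(sz,1),round(a,1))
        f=ok&(abs(z-.042)<.004)&(abs(x-.055)<.03)&(abs(y)<.19); print("  fence x",np.percentile(x[f],[1,50,99]).round(4))
E
python3 - <<'E'
from bar import *
s=sense(); print(tob(s["eef_pos"])); bar()
E
```

```text
t: 9.55
eef_pos: [0.559, 0.0438, 0.0282]
ee_rot: [-1.082, -2.946, -0.0]
contact_force: [-8.7, 7.0, 5.5]
opening: 0.085
grasp_force: 5.8
[-0.01419249  0.10275367  0.02821573]
top bar 561 0.0314 [18.  82.9] [110.2  42.7] 89.3
  fence x [0.0403 0.0556 0.0698]
scene bar 317 0.0317 [ 18.  104.7] [147.3  44.9] 89.7
  fence x [0.0399 0.0562 0.0712]
```

Contact at about 11 N, with the bar parallel to the fence at x=18 mm. Now I'll back off, lift, close, and go past the bar's +y end.

```bash
python3 -m creep '[[[0.085,0.02,0,0,0,0,0],[0.085,0.02,0,-0.04,0,0,0],[0,0.02,0,-0.08,0,0,0],[0,-0.032,0.04,-0.08,0,0,0],[0,-0.032,0.08,-0.08,0,0,0],[0,-0.032,0.109,-0.08,0,0,0],[0,-0.032,0.109,-0.08,0,0,0],[0,-0.032,0.109,-0.08,0,0,0],[0,-0.032,0.109,-0.06,0,0,0],[0,-0.032,0.109,-0.06,0,0,0]]]'
python3 - <<'E'
from bar import *
s=sense(); print(tob(s["eef_pos"])); bar(("top",)); print(go(.018,.212,.042))
p=read_camera("wrist"); cv2.imwrite("pics/w4.png",p["color"][:,:,::-1])
E
```

```text
t: 10.48
eef_pos: [0.6536, 0.1042, 0.0857]
ee_rot: [-1.084, -2.945, 0.004]
contact_force: [-1.0, -0.6, -1.7]
opening: 0.0
grasp_force: 0.0
[0.01871798 0.20999191 0.08565616]
top bar 1052 0.0314 [ 17.7 102.9] [150.   43.3] 89.8
  fence x [0.0403 0.055  0.0697]
(array([0.0009, 0.0018, 0.0451]), array([-0.0027, -0.0017, -0.0009]))
```

View pics/w4.png

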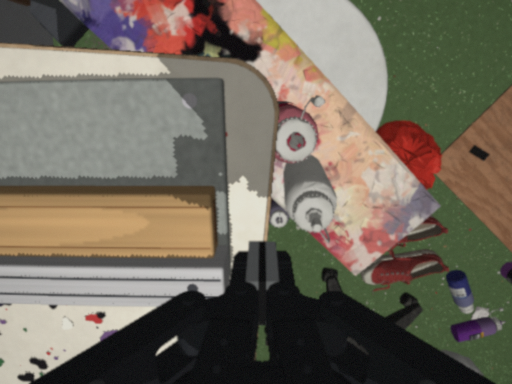

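The bar's end is at (215,222), the fingertips at (262,250) are clear of it, and the bar lies flush. Lower and push along -y.

```bash
python3 -m creep '[[[0,0.001,0.002,0.025,0,0,0],[0,0.001,0.002,0.045,0,0,0],[0,0.001,0.002,0.045,0,0,0],[0,0.001,-0.008,0.045,0,0,0],[0,0.001,-0.016,0.045,0,0,0],[0,0.001,-0.024,0.045,0,0,0],[0,0.001,-0.032,0.045,0,0,0],[0,0.001,-0.04,0.045,0,0,0],[0,0.001,-0.048,0.045,0,0,0],[0,0.001,-0.056,0.045,0,0,0],[0,0.001,-0.063,0.045,0,0,0],[0,0.001,-0.063,0.045,0,0,0]]]'
python3 - <<'E'
from bar import *
s=sense(); print(tob(s["eef_pos"])); bar()
E
```

```text
t: 11.58
eef_pos: [0.6138, 0.057, 0.0448]
ee_rot: [1.085, 2.946, 0.002]
contact_force: [2.0, 1.4, 2.7]
opening: 0.0002
grasp_force: 1.3
[0.01895055 0.14831109 0.0447946 ]
top bar 911 0.0314 [17.5 59.5] [ 43.4 148.8] 0.1
  fence x [0.0403 0.0554 0.0697]
scene bar 1079 0.0319 [19.1 61.1] [ 46.9 148.6] 0.0
  fence x [0.0398 0.0535 0.0709]
```

```bash
python3 -m creep '[[[0,0,-0.006,0,0,0,0],[0,0,-0.012,0,0,0,0],[0,0,-0.013,0,0,0,0],[0,0,-0.014,0,0,0,0],[0,0,-0.014,0,0,0,0]]]'; python3 -m creep '[[[0,0,-0.001,0,0,0,0],[0,0,-0.002,0,0,0,0],[0,0,-0.002,0,0,0,0]]]'
python3 - <<'E'
from bar import *
s=sense(); print(tob(s["eef_pos"])); bar()
E
```

```text
t: 12.1
eef_pos: [0.6049, 0.047, 0.0441]
ee_rot: [1.084, 2.947, 0.001]
contact_force: [2.9, 3.2, 6.7]
opening: 0.0001
grasp_force: 2.6
t: 12.35
eef_pos: [0.6037, 0.0457, 0.0441]
ee_rot: [1.083, 2.947, 0.002]
contact_force: [1.5, 3.7, 6.2]
opening: -0.0001
grasp_force: 2.9
[0.01861587 0.1330865  0.0440573 ]
top bar 898 0.0313 [17.4 44. ] [148.4  43.3] 89.9
  fence x [0.0403 0.0554 0.0696]
scene bar 1060 0.0318 [17.2 45.8] [ 46.3 149.1] 1.3
  fence x [0.04   0.0532 0.0707]
```

```bash
python3 -m creep '[[[0,0,-0.001,0,0,0,0],[0,0,-0.0015,0,0,0,0],[0,0,-0.0015,0,0,0,0]]]'; python3 -m creep '[[[0,0,-0.001,0,0,0,0],[0,0,-0.001,0,0,0,0]]]'
```

```text
t: 12.7
eef_pos: [0.6029, 0.0448, 0.0441]
ee_rot: [1.083, 2.947, 0.002]
contact_force: [4.1, 4.5, 5.7]
opening: 0.0001
grasp_force: 3.7
t: 12.87
eef_pos: [0.6027, 0.0447, 0.0442]
ee_rot: [1.082, 2.946, 0.004]
contact_force: [7.1, 7.7, 4.1]
opening: -0.0
grasp_force: 5.2
```

```bash
python3 -m creep '[[[0,0,-0.001,0,0,0,0],[0,0,-0.001,0,0,0,0]]]'
python3 -m creep '[[[0,0,0.005,0,0,0,0],[0,0,0.015,0,0,0,0],[0,0,0.03,0,0,0,0],[0.085,0.08,-0.08,-0.08,0,0,0],[0.085,0.12,-0.08,-0.08,0,0,0],[0.085,0.12,-0.08,-0.08,0,0,0],[0.085,0.12,-0.08,-0.08,0,0,0],[0.085,0.12,-0.08,-0.08,0,0,0],[0.085,0.12,-0.08,-0.08,0,0,0]]]'
python3 - <<'E'
from bar import *
s=sense(); print(tob(s["eef_pos"])); bar(("top","scene"))
p=read_camera("wrist"); cv2.imwrite("pics/w5.png",p["color"][:,:,::-1])
E
```

```text
t: 13.03
eef_pos: [0.6025, 0.0445, 0.0442]
ee_rot: [1.082, 2.946, 0.006]
contact_force: [9.8, 10.8, 2.4]
opening: -0.0
grasp_force: 6.8
t: 13.78
eef_pos: [0.4551, 0.0595, 0.1251]
ee_rot: [-1.083, -2.948, 0.001]
contact_force: [-0.3, 0.1, -0.3]
opening: 0.072
grasp_force: 0.0
[-0.10356745  0.04744429  0.12507945]
top bar 1051 0.0313 [17.4 44.1] [147.9  43.3] 89.9
  fence x [0.0403 0.0553 0.0697]
scene bar 81 0.0318 [13.2 42.6] [ 34.4 141.9] 0.1
  fence x [0.04   0.0558 0.0708]
```

View pics/w5.png

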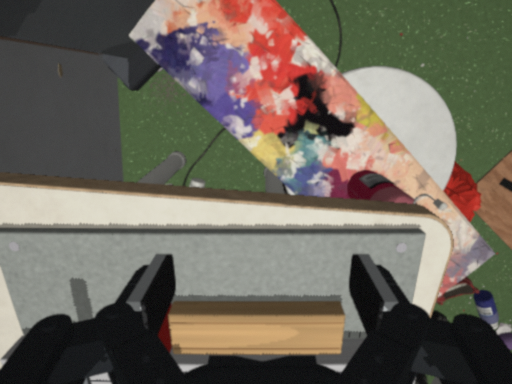

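The bar's end at (172,327) touches the red flag. A final gentle push squares it flush to the fence.

```bash
python3 -m creep '[[[0.085,0,0.005,0.03,0,0,0],[0.085,0,0.005,0.07,0,0,0],[0.085,0,0.005,0.097,0,0,0],[0.085,0,0.005,0.097,0,0,0],[0.085,-0.03,0.005,0.097,0,0,0],[0.085,-0.06,0.005,0.097,0,0,0],[0.085,-0.075,0.005,0.097,0,0,0],[0.085,-0.083,0.005,0.097,0,0,0],[0.085,-0.087,0.005,0.097,0,0,0],[0.085,-0.087,0.005,0.097,0,0,0]]]'
python3 - <<'E'
from h import *
print(tob(sense()["eef_pos"]))
E
python3 -m creep '[[[0.085,-0.001,0,0,0,0,0],[0.085,-0.002,0,0,0,0,0],[0.085,-0.002,0,0,0,0,0]]]'
```

```text
t: 14.77
eef_pos: [0.527, 0.0073, 0.0269]
ee_rot: [-1.084, -2.948, -0.0]
contact_force: [0.2, -0.1, -0.5]
opening: 0.0847
grasp_force: 0.0
[-0.01499021  0.05421544  0.02689608]
t: 15.02
eef_pos: [0.5277, 0.0071, 0.0266]
ee_rot: [-1.082, -2.947, -0.0]
contact_force: [-4.9, 5.3, 6.0]
opening: 0.085
grasp_force: 3.8
```

```bash
python3 -m creep '[[[0.085,-0.001,0,0,0,0,0],[0.085,-0.001,0,0,0,0,0]]]'
python3 -m creep '[[[0.085,0.005,0,0,0,0,0],[0.085,0.03,0,0,0,0,0],[0.085,0.07,0,0,0,0,0],[0.085,0.11,0,-0.04,0,0,0],[0.085,0.14,0,-0.08,0,0,0],[0.085,0.14,0,-0.12,0,0,0],[0.085,0.14,0,-0.15,0,0,0],[0.085,0.14,0,-0.15,0,0,0],[0.085,0.14,0,-0.15,0,0,0]]]'
python3 - <<'E'
from bar import *
s=sense(); print(tob(s["eef_pos"])); bar(("top",))
for n in ("top","wrist"):
    s=sense(); p=read_camera(n); X=tob(cloud(p,s)); r,g,b=np.moveaxis(p["color"].astype(int),-1,0); ok=p["depth"]>0; x,y,z=np.moveaxis(X,-1,0)
    q=ok&(r>100)&(g<80)&(b<80)&(z>.03)&(abs(x-.02)<.05)&(abs(y+.04)<.03)
    print(n,q.sum(),[np.percentile(v[q],[2,50,98]).round(3) for v in (x,y,z)])
    cv2.imwrite(f"pics/f_{n}.png",p["color"][:,:,::-1])
    if n=="top": cv2.imwrite("pics/f_crop.png",cv2.resize(p["color"][80:280,120:370,::-1],None,fx=3,fy=3,interpolation=cv2.INTER_CUBIC))
E
```

```text
t: 15.18
eef_pos: [0.5277, 0.007, 0.0265]
ee_rot: [-1.081, -2.945, -0.0]
contact_force: [-9.9, 9.3, 9.6]
opening: 0.0848
grasp_force: 6.8
t: 15.93
eef_pos: [0.4233, 0.0967, 0.1788]
ee_rot: [1.081, 2.946, 0.004]
contact_force: [0.5, 0.4, -0.3]
opening: 0.0851
grasp_force: 0.0
[-0.15192246  0.05514594  0.17875845]
top bar 1052 0.0314 [17.6 44.1] [ 43.2 148. ] 0.1
  fence x [0.0403 0.0551 0.0697]
top 149 [array([-0.011,  0.018,  0.044]), array([-0.046, -0.039, -0.03 ]), array([0.051, 0.057, 0.061])]
wrist 399 [array([-0.012,  0.003,  0.036]), array([-0.043, -0.035, -0.03 ]), array([0.031, 0.058, 0.059])]
```

View pics/f_crop.png

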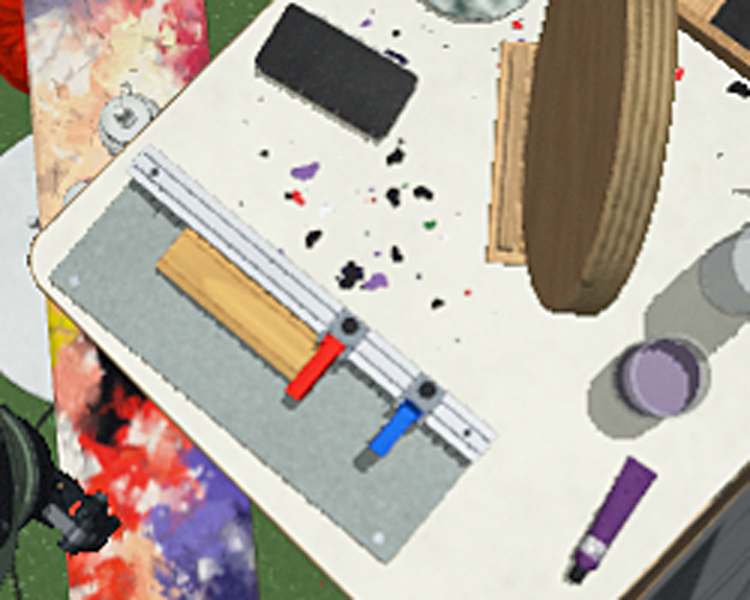

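View pics/f_wrist.png

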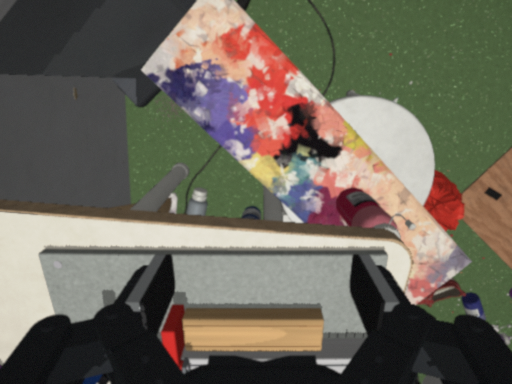

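The top crop shows the bar along the fence at (240,300) with its end against the red flag at (315,365). Blue is still up and the jar, tube and tin are where they were. The measurements agree: bar centre x≈17.6 mm and y≈44 mm against a target of 18 and 44, parallel to the fence.

```bash
python3 -c "
from rig import *
print(sign_off())"
```

```text
the job is handed in; nothing more can be done
None
```

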